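# Reset the filter counter, then pin the coffee machine's filter housing shut

### The job

Swing the white filter housing cover down until it rests on its rubber buffers, take the red-handled locking pin out of its stand and press the recessed orange reset button all the way down with the pin's nose for about half a second, cover still down. Then push the pin down through the holes in the cover's lug and the base's lug until its collar bears on the cover, and press on so that the cover is fully shut against its sprung buffers. Finish while still gripping the pin and pressing the cover shut with it (do not let go), and leave everything else on the counter where it stands.

Things in the scene. Friction and masses are not known exactly. Their poses are not given: they have to be found in the camera images.
- housing: Filter housing, fixed to the counter: grey open base 150 x 150 x 45 mm with a blue filter cartridge lying in it (look only). Origin: centre of the base's underside, on the counter; x points from the front lug to the hinge at the back, y to the pod with the reset button, z up. An aluminium lug 44 mm wide, z 17 to 45 mm, sticks out in front from x = -75 to x = -125 mm. The light grey pod, 60 x 60 x 60 mm, stands with its centre at x = -20, y = 105 mm.
- cover (a joint): Angle of the white cover in rad: 0 fully shut, growing as it opens, limit 1.5. It is hinged at the back. Friction in the hinge (0.26 N m; the cover weighs 0.3 kg) keeps it where it is left. Near the end it meets two sprung rubber buffers: let go there it stays about 0.03 to 0.04 rad ajar, which counts as down on the buffers; fully shut (below 0.012) takes 7 to 9 N pressing down on the lug and it springs ajar again when not pressed.
- cover_hinge (a point): Middle of the hinge axis, at x = 75, y = 0, z = 47 mm of the housing; the axis is the housing's y. Shut, the cover is a shell 150 x 150 mm that reaches from here 150 mm to the housing's -x and 28 mm up (flat top), with an aluminium lug 44 mm wide and 12 mm thick at its front, 150 to 200 mm from the hinge axis and level with the cover's lower edge.
- cover_hole (a point): Centre of the upper mouth of the hole in the cover's lug (13 mm diameter through 12 mm), 180 mm from the hinge axis and 12 mm above the cover's lower face; moves with the cover. With the cover shut it is 14 mm straight above base_hole. The cover's 28 mm high front wall is 30 mm behind it. Its axes are the cover's own.
- base_hole (a point): Centre of the upper mouth of the hole in the base's lug (13 mm diameter, vertical, right through 28 mm), 45 mm above the counter. z up.
- reset (a joint): Travel of the orange spring button in m: 0 released, 0.004 fully down; about 1.2 N to start, 4 N fully down; it springs back.
- reset_mouth (a point): Centre of the rim of the 17 mm wide vertical bore in the pod's top, 60 mm above the counter.
- reset_top (a point): Centre of the orange button's top (13 mm diameter), 4.5 mm below the rim of the bore when released; moves with the button.
- pin: Locking pin, 95 mm tall, about 120 g, upright in its stand. Origin at the centre of its nose (lower end), z along it, up to the handle. Steel shank 10 mm in diameter from 0 to 45 mm, tapered to 7 mm over the last 3 mm of the nose; steel collar 30 mm in diameter from 45 to 50 mm; round red handle 20 mm in diameter from 50 to 95 mm, to be gripped.
- pin_tip (a point): Centre of the pin's nose, same as its origin.
- stand: Black block 70 x 70 x 50 mm, fixed to the counter, with a 13 mm vertical hole in its middle; the pin hangs in it with the collar on the block's top. Origin: centre of the underside.
- tray: Bystander: aluminium tray 90 x 110 x 40 mm of coloured sugar sticks 70 mm high, fixed. Origin: centre of the underside. It and the stand swap sides at random.
- cup: Bystander: dark paper cup, 84 mm wide, 100 mm high, loose. Origin: centre of the underside.
- lids: Bystander: stack of black cup lids, 88 mm wide, 45 mm high, loose. Origin: centre of the underside.
- syrup: Bystander: amber syrup bottle, 64 mm wide, 150 mm high, loose. Origin: centre of the underside.
- beans: Bystander: jar of coffee beans, 80 mm wide, 120 mm high, loose. Origin: centre of the underside.
- spoon: Bystander: steel spoon 150 mm long, lying, loose.
- creamer: Bystander: white creamer pot, 42 mm wide, 25 mm high, loose. Origin: centre of the underside.
Mind the look-alikes: they are no part of the job. Leave any green or purple look-alike of the pin alone.

How it is judged:
On the way, in this order (a step that is already met when the one before it is completed fails the run):
1. the cover is down on its buffers (value of joint cover below 0.075 rad), for 0.1 s.
2. the reset button is pressed down with the held pin while the cover is down (value of joint reset above 0.003 m and contact force between pin and reset above 0.5 N and contact force between the fingers and pin above 1 N and value of joint cover below 0.1 rad), for 0.2 s.
3. the held pin has gone through the cover's hole into the base's hole (z of pin_tip in the frame of base_hole below -0.015 m and horizontal distance between pin_tip and base_hole below 0.005 m and contact force between the fingers and pin above 1 N), for 0.1 s.
At the end, for the whole second after the job is handed in: The cover is shut (within 0.012 rad), the pin stands upright (within 0.12 rad) through both holes, its nose at least 27 mm into the base's hole, and it is still gripped and pressed down on the cover with more than 3 N, the hand itself not leaning on the cover (value of joint cover below 0.012 rad and z of pin_tip in the frame of base_hole below -0.027 m and horizontal distance between pin_tip and base_hole below 0.005 m and angle between pin's own z axis and vertical below 0.12 rad and contact force between pin and cover above 3 N and contact force between the fingers and pin above 2 N and contact force between each of the arm, the fingers and cover below 1 N); the arm keeps its last pose, push and grip.
It fails at once if a bystander is pushed away or knocked over (distance of any of cup, lids, syrup, beans, spoon, creamer from where it was at the start of the episode above 0.03 m or angle between any of cup, lids, syrup, beans, creamer's own z axis and vertical above 0.5 rad).
It also fails if it takes over 59 s, if anything falls off the work surface, if the arm or the gripper's body presses on something with over 40 N, if the wrist force passes 120 N, or if a joint passes its speed limit or range.

### The arm

A 6-joint arm with a two-finger parallel gripper is mounted at the origin on the work surface. World frame = base frame: x ahead of the robot, y to its left, z up, the work surface at z = 0. Lengths are in m, angles in rad, forces in N, time in s.
With the tool pointing down it reaches from about 0.25 to 0.775 m from the base axis. Payload 4 kg.
Tool frame: the origin (TCP) lies between the finger pads; the fingertips stand 22 mm ahead of it and the grasp point (between the pads) lies 3 mm ahead of it (r.nose_length is the distance from the TCP to the fingertips, in m); z points along the fingers, y is the line along which they close (so a half turn about z gives the same grasp; the last joint's range is limited). The gripper opens to 85 mm and grips with 20 to 120 N. Pads are 22 mm wide; open, the fingers measure 114 mm over their backs; the gripper's body (76 mm by 85 mm) begins 54 mm behind the grasp point. The pads swing forward as they close: fully open they stand 13 mm farther back than shut.
Start: joints at [1.217, 0.087, 1.371, -0, 1.684, -0.103], TCP at [0.137, 0.533, 0.228] pointing down, gripper open.
Joint ranges: [-3.1, 3.1], [-0.76, 2.03], [0.27, 2.55], [-1.08, 4.22], [0.17, 2.65], [-2.57, 2.57]. Speed limits (rad/s): [2.79, 2.79, 3.14, 3.14, 3.14, 3.14].

### API

Orientations are given as a unit quaternion [w, x, y, z].
In Python, from rig import r, grab_frame, camera_params gives the robot as it stands. The module is installed in compiled form; this text tells all that it offers.
- The arm moves only by the tool servo_tool, never from a script. Its argument "increments" is a list of rows, each a list of 7 numbers: the shift along the tool's x, y, z in cm, then the turn, a rotation vector about the tool's x, y, z in degrees, then the opening, from 0 (shut) to 1 (fully open). In form: [[x, y, z, wx, wy, wz, jaw], ...]. A call has 1 to 10 rows; each row is the pose to reach, as a shift and turn from the pose commanded when the call began, along the tool's axes at that moment; what a row does not reach only later rows make up. A row lasts 1/8 s, in which the tool goes at most 62.5 mm and 10.7 degrees, less where a joint would pass 70% of its speed; a pose out of reach is approached as far as the arm can. A call with a gripper value outside its range is refused whole. The fingers move at their own pace and stop on an object; "grip_force" is the grip in N (left out, the last holds). Time passes only in rows, so rows that repeat a pose let the fingers close. It gives the time, the measured TCP pose, the force, the opening and the grip force at its end, in the units of the state.
- r.state(): the state, without advancing time (a new reading comes with each control period).
- grab_frame(name): name is "side" or "top" or "wrist"; returns (picture, depth): 400x640x3 uint8, red, green, blue; 400x640 float32, m along the optical axis (not along the pixel's ray), 0 where there is no reading.
- camera_params(name): a dict with "fx", "fy", "cx", "cy" (pixels), "k1" (the pictures are not rectified: a ray, as slopes to the right and down, at radius r is drawn at 1 + k1 r^2 times it, then the intrinsics apply), "extrinsics" (4x4, takes a point from world to camera coordinates). Camera axes: x right, y down, z forward; pixel columns grow to the right and rows downward; lengths in m; the calibration is good to about 2 mm. A picture is of the moment at which its call begins: read the wrist's pose just before it. camera_params takes no time and is no camera call; for the wrist camera it gives the pose at the moment of the call.
- r.close_job(): hands the job in; it is judged then, once.
The state is a dict: "time": time; "joint_positions": joint angles; "dq": joint speeds; "joint_torque": joint torques, N m; "position": TCP position; "tcp_rot": TCP orientation; "ft_force": force on the tool from outside, world axes, zero at the start; "ft_torque": the same for the moment, N m; "opening": finger opening in m; "grasp_force": force on a finger pad.
Only numpy, scipy, OpenCV 4.12 (cv2) and the standard library are available. Lean on these libraries where they do the work, as an engineer would, in place of code of your own. Each camera call takes 0.05 s, during which the arm holds its last target. There are 200 camera calls.

## Working session

There is one attempt and no reset: what is moved stays moved. The work goes in short steps, Python scripts to look and compute and a tool call to move; the robot and the scene stay as the last step left them, time stands still between calls to the robot, and variables do not carry over. Pictures are saved under pics/ and viewed, at most 10 in all, crops included, and the job is handed in when it is done.

Besides the shell and the picture viewer there is one more tool, called after "Request:" as name(argument=value, ...) on one line, values as JSON. servo_tool: Moves the arm, as the interface text tells. Its arguments: {"type":"object","properties":{"increments":{"type":"array"},"grip_force":{"type":"number"}},"required":["increments"]}

```bash
mkdir -p pics; cat > h.py <<'E'
import numpy as np, cv2
from rig import r, grab_frame, camera_params
def cloud(name):
    p=camera_params(name); img,d=grab_frame(name)
    v,u=np.mgrid[0:400,0:640]
    K=np.array([[p['fx'],0,p['cx']],[0,p['fy'],p['cy']],[0,0,1.]])
    n=cv2.undistortPoints(np.stack([u.ravel(),v.ravel()],1).astype(np.float64)[:,None],K,np.array([p['k1'],0,0,0.]))[:,0]
    d_=d.ravel().astype(float)
    c=np.c_[n*d_[:,None],d_]; T=np.linalg.inv(np.array(p['extrinsics']))
    P=(c@T[:3,:3].T+T[:3,3]).reshape(400,640,3); P[d==0]=np.nan
    return img,d,P
E
python3 - <<'E'
from h import *
for n in ['top','side']:
    img,d,P=cloud(n); np.savez(f'{n}0.npz',img=img,P=P)
    cv2.imwrite(f'pics/{n}0.png',img[:,:,::-1]); print(n,np.round(np.linalg.inv(camera_params(n)['extrinsics']),3).tolist())
print(r.state())
E
```

```text
top [[-0.007, -0.995, 0.104, 0.428], [-1.0, 0.008, 0.008, -0.012], [-0.008, -0.104, -0.995, 1.419], [0.0, 0.0, 0.0, 1.0]]
side [[0.997, -0.037, 0.061, 0.485], [-0.068, -0.741, 0.668, -0.708], [0.02, -0.671, -0.741, 0.875], [0.0, 0.0, 0.0, 1.0]]
{'time': 0.1, 'joint_positions': array([ 1.21690473e+00,  8.78980295e-02,  1.37210389e+00, -2.06384876e-05,
        1.68362665e+00, -1.03086317e-01]), 'dq': array([-4.24964151e-04, -5.99720996e-04, -2.55685151e-03,  9.35873313e-04,
        1.33313354e-05, -5.69136995e-04]), 'joint_torque': array([ 1.78014674e-03, -3.53013861e+01, -3.14220071e+01, -2.18991217e-04,
        7.94298045e-03,  1.26899749e-05]), 'position': array([0.13634404, 0.5323554 , 0.22644655]), 'tcp_rot': array([-2.20584759e-04,  1.25075301e-01,  9.92146729e-01, -9.93821362e-04]), 'ft_force': array([-1.15540631,  0.18654209, -0.42705563]), 'ft_torque': array([ 0.02182558, -0.03056704,  0.05536546]), 'grasp_force': 0.0, 'opening': 0.08559407989862543}
```

View pics/top0.png

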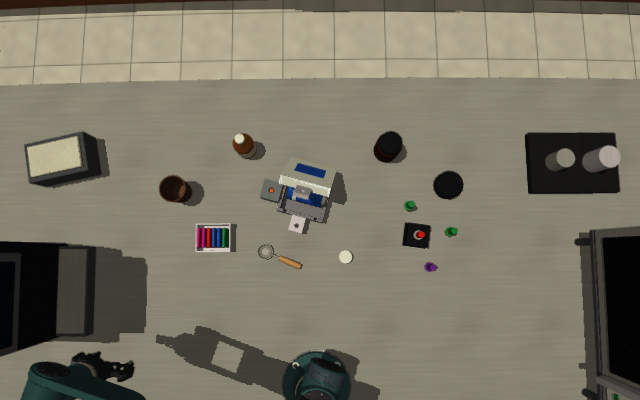

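View pics/side0.png

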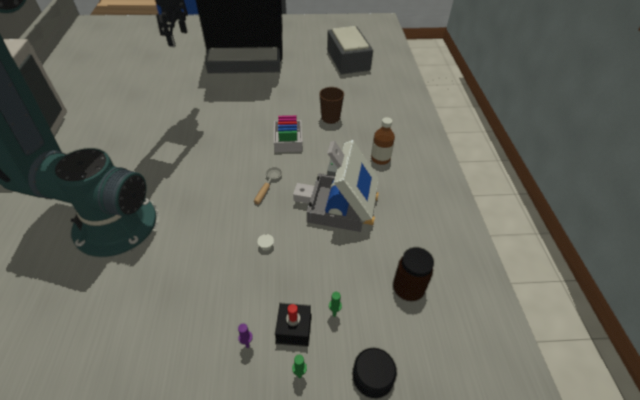

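The top view shows the housing around (305,195), with its base lug at (298,226), the pod at (270,190) and the cover open. The stand with a red handle is at (420,234). Pin-like objects: red (420,234) in the black stand, green (410,205), green (451,232) and purple (431,267). The red one fits because of its colour and its stand. I'll confirm it in a crop.

```bash
python3 - <<'E'
from h import *
z=np.load('top0.npz'); img,P=z['img'],z['P']
s=np.load('side0.npz'); si,SP=s['img'],s['P']
def crop(i,u0,v0,w,h): return cv2.resize(i[v0:v0+h,u0:u0+w],(400,300),interpolation=cv2.INTER_CUBIC)
c=np.vstack([np.hstack([crop(img,250,150,100,75+15-15),crop(img,385,190,100,75)]),np.hstack([crop(si,270,130,120,90),crop(si,230,280,120,90)])])
cv2.imwrite('pics/c1.png',c[:,:,::-1])
def show(name,I,Q,box,cond):
    u0,v0,u1,v1=box; i=I[v0:v1,u0:u1].astype(int); q=Q[v0:v1,u0:u1]
    m=cond(i,q)&~np.isnan(q[...,0]); vv,uu=np.nonzero(m)
    print(name,m.sum(),'px',uu.mean()+u0,vv.mean()+v0,'mean',np.round(q[m].mean(0),4),'min',np.round(q[m].min(0),4),'max',np.round(q[m].max(0),4)); return q[m],np.c_[uu+u0,vv+v0]
def rect(q): 
    R=cv2.minAreaRect((q[:,:2]*1000).astype(np.float32)); print('   rect',np.round(R[0],1),np.round(R[1],1),round(R[2],1))
orange=lambda i,q:(i[...,0]>150)&(i[...,2]<90)&(i[...,0]-i[...,2]>90)
red=lambda i,q:(i[...,0]>130)&(i[...,1]<80)&(i[...,2]<80)
show('button',img,P,(255,175,285,205),orange)
q,_=show('podtop',img,P,(255,170,290,210),lambda i,q:abs(q[...,2]-.06)<.007); rect(q)
q,_=show('lug',img,P,(280,212,315,240),lambda i,q:(abs(q[...,2]-.045)<.006)&(i.min(-1)>130)); rect(q)
q,_=show('stand',img,P,(395,215,440,255),lambda i,q:(abs(q[...,2]-.05)<.006)&(i.max(-1)<90)); rect(q)
show('redtop',img,P,(405,220,435,250),lambda i,q:red(i,q)&(q[...,2]>.085))
show('redside',si,SP,(275,295,310,330),red)
for u,v in [(298,226),(270,190),(305,172),(310,160),(302,190),(330,185),(285,168)]: print(u,v,P[v,u].round(3),img[v,u])
E
```

```text
button 9 px 271.0 190.0 mean [0.6115 0.1376 0.0552] min [0.6076 0.1344 0.0514] max [0.6148 0.1412 0.0611]
podtop 370 px 271.96486486486486 190.05405405405406 mean [0.6108 0.1342 0.0591] min [0.5513 0.0803 0.0531] max [0.6468 0.172  0.067 ]
   rect [601.6 126.9] [90.3 72.9] 68.0
lug 188 px 296.59574468085106 223.35638297872342 mean [0.5069 0.0581 0.0444] min [0.4798 0.0317 0.0392] max [0.5335 0.0848 0.0508]
   rect [506.2  58.5] [44.  48.9] 73.5
stand 389 px 417.2776349614396 234.59125964010283 mean [ 0.4686 -0.3183  0.049 ] min [ 0.4298 -0.3568  0.0441] max [ 0.505  -0.282   0.0552]
   rect [ 468.7 -319.1] [68.1 70.2] 81.6
redtop 31 px 421.0 234.0 mean [ 0.4688 -0.3188  0.0975] min [ 0.4598 -0.3276  0.0922] max [ 0.4778 -0.3101  0.1028]
redside 63 px 292.1269841269841 308.0 mean [ 0.4688 -0.3218  0.1001] min [ 0.4604 -0.3303  0.0955] max [ 0.4768 -0.3129  0.1037]
298 226 [0.498 0.054 0.047] [115 109 101]
270 190 [0.612 0.141 0.051] [211 100  32]
305 172 [0.654 0.028 0.134] [14 41 92]
310 160 [ 0.717  0.016 -0.   ] [133 128 111]
302 190 [0.592 0.035 0.196] [155 146 137]
330 185 [ 0.609 -0.045  0.17 ] [143 141 120]
285 168 [0.665 0.087 0.142] [142 140 120]
```

View pics/c1.png

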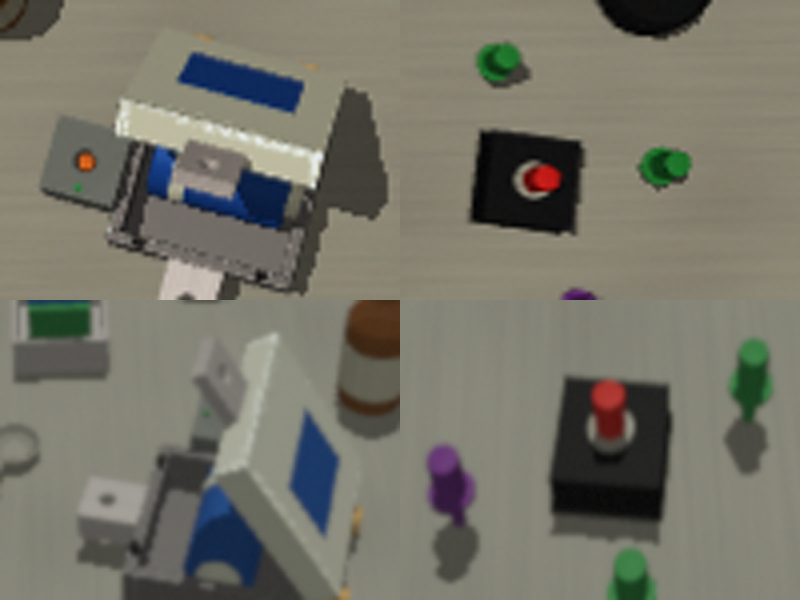

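The crops confirm it: the red-handled pin stands in the black stand, and the green and purple ones are separate. The housing yaw is about -16.5° and the cover is open about 57°. Next I work out the moves.

```bash
cat >> h.py <<'E'
from scipy.spatial.transform import Rotation as Ro
def Rm(q): return Ro.from_quat(np.r_[q[1:],q[0]])
def down(ydeg):  # tool z down, tool y at world angle ydeg
    a=np.deg2rad(ydeg); y=np.array([np.cos(a),np.sin(a),0]); z=np.array([0,0,-1.]); return Ro.from_matrix(np.c_[np.cross(y,z),y,z])
def rows(targets,p0,R0,yd):
    rv=(R0.inv()*down(yd)).as_rotvec(degrees=True)
    for t in targets: print(np.round(R0.inv().apply(np.array(t)-p0)*100,2).tolist(),np.round(rv,1).tolist())
def now(): s=r.state(); return np.array(s['position']),Rm(s['tcp_rot'])
xh=np.array([np.cos(np.deg2rad(-16.5)),np.sin(np.deg2rad(-16.5)),0]); yh=np.array([-xh[1],xh[0],0])
O=np.array([.602,.030,0.])
def hp(x,y,z): return O+xh*x+yh*y+np.array([0,0,z])
E
python3 - <<'E'
from h import *
p,R=now(); p=np.array([.137,.533,.228])
rows([p+[0,0,.13],hp(.069,0,.36),hp(.069,0,.185)],p,R,73.5)
for t in np.deg2rad([57,50,43,36,29,22,15,9,4,2.3]):
    x=.12*np.cos(t)-.028*np.sin(t); z=.12*np.sin(t)+.028*np.cos(t)
    print(round(100*(x-.011-.006),1), round(100*(.138-.0+.0-z-.022+.0),1), 'tip z',z+.047)
E
```

```text
[0.0, -0.03, -13.0] [-0.1, -0.0, 2.1]
[-64.42, -37.47, -13.14] [-0.1, -0.0, 2.1]
[-64.42, -37.43, 4.36] [-0.1, -0.0, 2.1]
2.5 0.0 tip z 0.16289036113387165
3.9 0.6 tip z 0.15692338624550045
5.2 1.4 tip z 0.14931770685283657
6.4 2.3 tip z 0.14018670611759532
7.4 3.3 tip z 0.12966650622946352
8.4 4.5 tip z 0.11791393913777949
9.2 5.8 tip z 0.1051042085483964
9.7 7.0 tip z 0.09342740934149156
10.1 8.0 tip z 0.08330257025657012
10.2 8.3 tip z 0.07979325816711166
```

Request:
servo_tool(increments=[[0,0,-6,0,0,1,0],[0,0,-13,0,0,2.1,0],[-5,-3,-13,0,0,2.1,0],[-10,-6,-13,0,0,2.1,0],[-15,-9,-13,0,0,2.1,0],[-20,-12,-13,0,0,2.1,0],[-25,-15,-13,0,0,2.1,0],[-30,-18,-13,0,0,2.1,0],[-35,-21,-13,0,0,2.1,0],[-40,-24,-13,0,0,2.1,0]])

```text
time: 1.35
position: [0.4654, 0.1995, 0.357]
tcp_rot: [-0.0, 0.143, 0.99, 0.0]
ft_force: [1.2, 0.4, 0.3]
opening: 0.0006
grasp_force: 0.0
```

```bash
python3 - <<'E'
from h import *
p,R=now(); print(p)
rows([hp(.069,0,.36),hp(.069,0,.185)],p,R,73.5)
E
```

```text
[0.4653678  0.1994688  0.35704863]
[-24.81, -12.38, -0.31] [-0.0, -0.0, 0.0]
[-24.82, -12.38, 17.19] [-0.0, -0.0, 0.0]
```

Request:
servo_tool(increments=[[-5,-2.5,0,0,0,0,0],[-10,-5,0,0,0,0,0],[-15,-7.5,0,0,0,0,0],[-20,-10,0,0,0,0,0],[-24.8,-12.4,0,0,0,0,0],[-24.8,-12.4,4,0,0,0,0],[-24.8,-12.4,9,0,0,0,0],[-24.8,-12.4,14,0,0,0,0],[-24.8,-12.4,17,0,0,0,0],[-24.8,-12.4,17,0,0,0,0]])

```text
time: 2.6
position: [0.6649, 0.0119, 0.1826]
tcp_rot: [-0.005, 0.143, 0.99, -0.0]
ft_force: [0.7, -1.0, 0.7]
opening: 0.0002
grasp_force: 0.0
```

```bash
python3 - <<'E'
from h import *
p,R=now(); print(p,r.state()['ft_force'],R.as_matrix().round(3).tolist())
rows([hp(.069,0,.185)],p,R,73.5)
E
```

```text
[0.66493178 0.01194546 0.18260951] [ 0.70744756 -0.95795122  0.71703499] [[-0.959, 0.284, -0.009], [0.284, 0.959, 0.001], [0.009, -0.002, -1.0]]
[-0.35, -0.06, -0.24] [-0.1, -0.5, 0.0]
```

Request:
servo_tool(increments=[[2.2,0,-0.2,0,0,0,0],[3.5,0,0.3,0,0,0,0],[4.8,0,1.1,0,0,0,0],[6.0,0,2.0,0,0,0,0],[7.0,0,3.0,0,0,0,0],[8.0,0,4.2,0,0,0,0],[8.8,0,5.5,0,0,0,0],[9.3,0,6.7,0,0,0,0],[9.7,0,7.6,0,0,0,0],[9.8,0,7.8,0,0,0,0]])

```text
time: 3.85
position: [0.5724, 0.0397, 0.1083]
tcp_rot: [-0.001, 0.143, 0.99, -0.0]
ft_force: [0.5, -0.2, 0.3]
opening: -0.0002
grasp_force: 0.0
```

Request:
servo_tool(increments=[[0,0,0.3,0,0,0,0],[0,0,0.5,0,0,0,0],[0,0,0.5,0,0,0,0]])

```text
time: 4.22
position: [0.5733, 0.0395, 0.1045]
tcp_rot: [0.0, 0.143, 0.99, 0.0]
ft_force: [-1.8, 0.2, 0.4]
opening: -0.0002
grasp_force: 0.0
```

```bash
python3 - <<'E'
from h import *
img,d,P=cloud('side'); cv2.imwrite('pics/side1.png',cv2.resize(img[100:260,220:460],(720,480))[:,:,::-1])
print(r.state()['position'])
E
```

```text
[0.57330272 0.03955477 0.10459447]
```

View pics/side1.png

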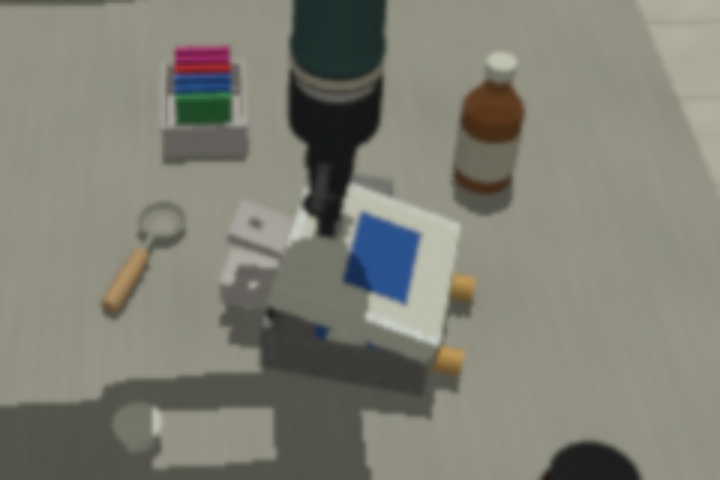

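The cover is still ajar: its lug at (258,228) is well above the base lug at (252,275). I'll measure the height from depth.

```bash
python3 - <<'E'
from h import *
img,d,P=cloud('side')
# crop->full: /3 + (220,100)
for a,b in [(258,228),(240,222),(275,238),(380,260),(440,240),(430,320),(400,290)]:
    u,v=int(a/3+220),int(b/3+100); q=P[v,u]-O; print((a,b),'housing',round(q@xh,3),round(q@yh,3),round(q[2],3))
E
```

```text
(258, 228) housing -0.093 0.004 0.095
(240, 222) housing -0.107 -0.007 0.11
(275, 238) housing -0.075 -0.012 0.104
(380, 260) housing 0.019 -0.007 0.095
(440, 240) housing 0.066 0.04 0.083
(430, 320) housing 0.072 -0.049 0.076
(400, 290) housing 0.042 -0.029 0.086
```

```bash
python3 - <<'E'
from h import *
for n in ['side','top']:
    img,d,P=cloud(n); Q=P-O; X=Q@xh; Y=Q@yh; Z=P[...,2]
    for x in np.arange(-.12,.08,.02):
        m=(abs(X-x)<.006)&(Y<-.02)&(Y>-.07)&(Z>.03)&(Z<.2); m2=(abs(X-x)<.006)&(abs(Y)<.02)&(Z>.03)&(Z<.2)
        if m.sum()>3 or m2.sum()>3: print(n,round(x,2),np.percentile(Z[m],[25,50,75]).round(3) if m.sum() else '',np.percentile(Z[m2],[25,50,75]).round(3) if m2.sum() else '')
E
```

```text
side -0.12 [0.035 0.04  0.044] [0.044 0.045 0.046]
side -0.1 [0.04  0.096 0.103] [0.045 0.101 0.109]
side -0.08 [0.044 0.093 0.099] [0.046 0.101 0.104]
side -0.06 [0.047 0.112 0.113] [0.112 0.114 0.115]
side -0.04 [0.107 0.109 0.112] [0.109 0.111 0.13 ]
side -0.02 [0.101 0.104 0.168] [0.104 0.119 0.17 ]
side 0.0 [0.095 0.098 0.099] [0.096 0.099 0.099]
side 0.02 [0.089 0.092 0.094] [0.091 0.093 0.094]
side 0.04 [0.085 0.086 0.088] [0.085 0.087 0.088]
side 0.06 [0.08  0.081 0.082] [0.08  0.081 0.082]
top -0.12 [0.044 0.045 0.045] [0.044 0.046 0.1  ]
top -0.1 [0.044 0.097 0.108] [0.105 0.108 0.11 ]
top -0.08 [0.043 0.047 0.079] [0.1   0.102 0.105]
top -0.06 [0.103 0.11  0.113] [0.106 0.111 0.114]
top -0.04 [0.107 0.109 0.112] [0.111 0.111 0.111]
top -0.02 [0.101 0.103 0.104] 
top 0.0 [0.094 0.097 0.099] 
top 0.02 [0.089 0.091 0.093] [0.091 0.091 0.091]
top 0.04 [0.083 0.085 0.087] [0.083 0.083 0.086]
top 0.06 [0.076 0.079 0.081] [0.078 0.079 0.081]
```

```bash
python3 - <<'E'
from h import *
s=r.state(); print(r.nose_length,s['position'],s['ft_force'],s['ft_torque'],s['opening'],s['joint_positions'])
img,d,P=cloud('side'); cv2.imwrite('pics/side2.png',cv2.resize(img[130:200,290:370],(800,600),interpolation=cv2.INTER_CUBIC)[:,:,::-1])
Q=P-O;X=Q@xh;Y=Q@yh
for v in range(140,184,3): print(v,[tuple(np.round([X[v,u],Y[v,u],P[v,u,2]],3)) for u in range(322,337,4)])
E
```

```text
0.022 [0.57330225 0.03957689 0.10472341] [ 0.51596316 -0.73240752  0.69069139] [ 0.01180598 -0.00459055  0.045888  ] -0.0003007830545135349 [-2.97711007e-02  1.96187302e-01  1.49431042e+00  7.56269952e-05
  1.45064578e+00 -1.31302466e+00]
140 [(np.float64(-0.044), np.float64(-0.035), np.float64(0.264)), (np.float64(-0.035), np.float64(-0.035), np.float64(0.265)), (np.float64(-0.025), np.float64(-0.036), np.float64(0.268)), (np.float64(-0.016), np.float64(-0.033), np.float64(0.268))]
143 [(np.float64(-0.044), np.float64(-0.035), np.float64(0.254)), (np.float64(-0.034), np.float64(-0.037), np.float64(0.258)), (np.float64(-0.025), np.float64(-0.037), np.float64(0.26)), (np.float64(-0.016), np.float64(-0.034), np.float64(0.259))]
146 [(np.float64(-0.044), np.float64(-0.033), np.float64(0.244)), (np.float64(-0.034), np.float64(-0.037), np.float64(0.249)), (np.float64(-0.024), np.float64(-0.037), np.float64(0.251)), (np.float64(-0.016), np.float64(-0.033), np.float64(0.25))]
149 [(np.float64(-0.048), np.float64(-0.012), np.float64(0.215)), (np.float64(-0.034), np.float64(-0.034), np.float6
[... 2150 characters left out ...]
0.0), np.float64(0.11)), (np.float64(-0.035), np.float64(-0.013), np.float64(0.126)), (np.float64(-0.025), np.float64(-0.014), np.float64(0.129)), (np.float64(-0.018), np.float64(0.012), np.float64(0.105))]
179 [(np.float64(-0.046), np.float64(-0.011), np.float64(0.11)), (np.float64(-0.036), np.float64(-0.008), np.float64(0.11)), (np.float64(-0.026), np.float64(-0.005), np.float64(0.109)), (np.float64(-0.017), np.float64(0.008), np.float64(0.098))]
182 [(np.float64(-0.043), np.float64(-0.022), np.float64(0.11)), (np.float64(-0.034), np.float64(-0.016), np.float64(0.107)), (np.float64(-0.024), np.float64(-0.011), np.float64(0.104)), (np.float64(-0.014), np.float64(-0.008), np.float64(0.104))]
```

View pics/side2.png

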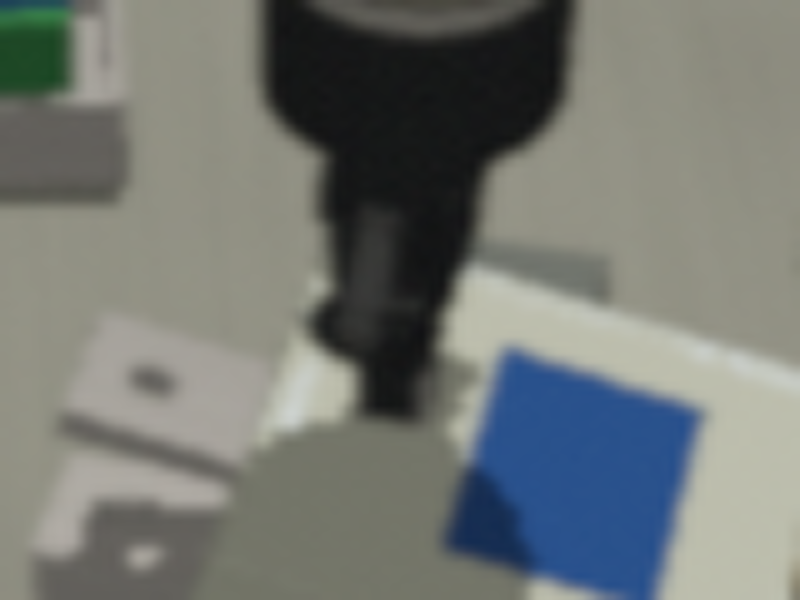

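The finger end touches the cover at about z = 0.107, which is the TCP's own height, and the cover is still about 0.28 rad open. I'll push on in small steps and watch force and angle.

Request:
servo_tool(increments=[[0.2,0,0.4,0,0,0,0],[0.4,0,0.8,0,0,0,0],[0.6,0,1.2,0,0,0,0],[0.6,0,1.2,0,0,0,0]])

```text
time: 4.97
position: [0.5667, 0.0414, 0.0918]
tcp_rot: [-0.001, 0.143, 0.99, -0.0]
ft_force: [-0.2, -0.3, 0.7]
opening: -0.0001
grasp_force: 0.0
```

```bash
cat >> h.py <<'E'
def cover():
    img,d,P=cloud('side'); Q=P-O; X=Q@xh; Y=Q@yh; Z=P[...,2]
    m=(abs(X+.01)<.055)&(Y<-.02)&(Y>-.065)&(Z>.07)&(Z<.13)
    f=np.polyfit(X[m],Z[m],1); g=abs(np.polyval(f,X[m])-Z[m])<.005; f=np.polyfit(X[m][g],Z[m][g],1); return -np.arctan(f[0]),np.polyval(f,-.03),img
E
python3 - <<'E'
from h import *
a,z,_=cover(); s=r.state(); print(a,z,s['position'],s['ft_force'],s['joint_torque'])
E
```

```text
0.141308898536811 0.09124940993681661 [0.56704427 0.04136793 0.09212791] [-0.19669186 -0.3859761   0.04624923] [ 2.26522592e-02 -3.78919709e+01 -2.93939692e+01  2.58707725e-03
  1.46501802e-02  5.66938888e-04]
```

Request:
servo_tool(increments=[[0.1,0,0.4,0,0,0,0],[0.2,0,0.8,0,0,0,0],[0.3,0,1.1,0,0,0,0],[0.3,0,1.1,0,0,0,0]])

```text
time: 5.52
position: [0.5641, 0.0422, 0.081]
tcp_rot: [-0.0, 0.143, 0.99, 0.0]
ft_force: [0.1, -0.1, 0.4]
opening: 0.0004
grasp_force: 0.0
```

```bash
python3 - <<'E'
from h import *
a,z,_=cover(); s=r.state(); print(a,z,s['position'],s['ft_force'])
E
```

```text
0.053390346914018116 0.08118241240354114 [0.56433344 0.04219356 0.0812522 ] [-0.01273748 -0.3897375   0.38575786]
```

Request:
servo_tool(increments=[[0,0,0.1,0,0,0,0],[0,0,0.3,0,0,0,0],[0,0,0.3,0,0,0,0]])

```text
time: 5.95
position: [0.5644, 0.0422, 0.0783]
tcp_rot: [-0.0, 0.143, 0.99, 0.0]
ft_force: [-0.1, -0.6, -0.1]
opening: 0.0002
grasp_force: 0.0
```

```bash
python3 - <<'E'
from h import *
a,z,_=cover(); s=r.state(); print(a,z,s['position'],s['ft_force'])
E
```

```text
0.04744559011635985 0.08082380960802854 [0.56445276 0.04216438 0.07841049] [-0.07717177  0.62639256 -0.742194  ]
```

Request:
servo_tool(increments=[[0,0,0.1,0,0,0,0],[0,0,0.2,0,0,0,0],[0,0,0.3,0,0,0,0],[0,0,0.3,0,0,0,0]])

```text
time: 6.5
position: [0.5642, 0.0423, 0.0757]
tcp_rot: [-0.0, 0.143, 0.99, 0.0]
ft_force: [-2.2, 0.4, 3.4]
opening: -0.0
grasp_force: 1.6
```

```bash
python3 - <<'E'
from h import *
a,z,_=cover(); s=r.state(); print(a,z,s['position'],s['ft_force'])
E
```

```text
0.030995116890261167 0.07905984618783045 [0.56420939 0.0422762  0.07573197] [-1.53797992  0.81765364  3.69344937]
```

The cover is on its buffers: 3.7 N, about 0.035 rad. I raise the tool and look with the wrist camera, and also check the real fingertip offset in the side view.

Request:
servo_tool(increments=[[0,0,-2,0,0,0,0],[1,1,-6,0,0,0,0],[3,1.5,-11,0,0,0,0],[6,2,-16,0,0,0,0],[9,2,-20,0,0,0,0.5],[9,2,-20,0,0,0,0.5],[9,2,-20,0,0,0,0.5],[9,2,-20,0,0,0,0.5]])

```text
time: 7.55
position: [0.4837, 0.0865, 0.2732]
tcp_rot: [-0.002, 0.143, 0.99, -0.0]
ft_force: [0.2, -0.0, -0.7]
opening: 0.0427
grasp_force: 0.0
```

```bash
python3 - <<'E'
from h import *
a,z,si=cover(); s=r.state(); print(a,z,s['position'],s['ft_force'],s['opening'])
img,d,P=cloud('wrist'); np.savez('w1.npz',img=img,P=P)
T=camera_params('wrist')['extrinsics']; print(np.linalg.inv(T).round(3).tolist())
cv2.imwrite('pics/w1.png',np.hstack([cv2.resize(img,(480,300)),cv2.resize(si[60:210,230:390],(320,300))])[:,:,::-1])
E
```

```text
0.03406916583339792 0.07910785757729676 [0.48374058 0.08651311 0.27325944] [-0.58492425  0.03596362  0.35965598] 0.04259674441541531
[[0.284, 0.916, 0.282, 0.412], [0.959, -0.271, -0.084, 0.108], [-0.001, 0.295, -0.956, 0.419], [0.0, 0.0, 0.0, 1.0]]
```

View pics/w1.png

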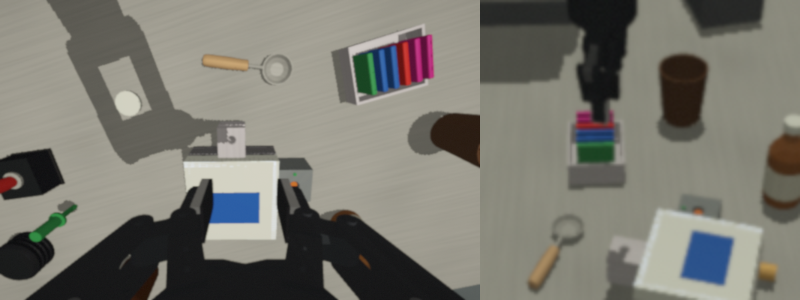

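The wrist view shows the cover down, its lug hole at about (309,184) in full pixels, the button at about (390,245), and both fingers at the lower centre. Next I measure these.

```bash
python3 - <<'E'
from h import *
z=np.load('w1.npz'); img,P=z['img'].astype(int),z['P']
T=np.array(camera_params('wrist')['extrinsics']);p,R=now()
u0,v0=285,165; g=img[v0:v0+40,u0:u0+50].sum(-1)//3
m=np.zeros((400,640),bool); m[v0+5:v0+30,u0+8:u0+40]=g[5:30,8:40]<115
n,l,st,c=cv2.connectedComponentsWithStats(m.astype(np.uint8))
for i in range(1,n):
    if st[i,4]>8: print('dark',st[i],c[i],np.nanmean(P[l==i],0).round(4))
o=np.zeros((400,640),bool); I=img[220:270,370:420]; o[220:270,370:420]=(I[...,0]-I[...,2]>80)
vv,uu=np.nonzero(o); print('button',len(uu),uu.mean(),vv.mean(),P[o].mean(0).round(4))
Q=P-O; X=Q@xh;Y=Q@yh;Z=P[...,2]
L=(X<-.08)&(X>-.14)&(abs(Y)<.04)&(Z>.053)&(Z<.075)
print('lug',L.sum(),X[L].min(),X[L].max(),np.percentile(Y[L],[1,99]),np.median(Z[L]))
L=(abs(Z-.06)<.006)&(Y>.077)&(Y<.15)&(abs(X)<.1)
rr=cv2.minAreaRect((P[L][:,:2]*1000).astype(np.float32)); print('pod',rr)
# fingers: points within 150mm of TCP in tool frame
t=R.inv().apply((P-p).reshape(-1,3)).reshape(400,640,3)
F=(abs(t[...,0])<.03)&(abs(t[...,1])<.06)&(abs(t[...,2])<.1)
print('finger tool-z max',np.percentile(t[F][:,2],[50,90,98,100]), 'n',F.sum())
for v in range(220,300,10): print(v,[(u,t[v,u].round(3).tolist()) for u in (268,275,282)])
E
```

```text
dark [293 170  10  19 149] [296.87919463 178.75838926] [0.4896 0.0484 0.0653]
dark [307 182   6   8  34] [309.52941176 185.67647059] [0.5083 0.0567 0.0396]
button 49 391.83673469387753 245.18367346938774 [0.5952 0.1348 0.0832]
lug 1312 -0.12424868517637777 -0.08002772876114159 [-0.02266627  0.01995433] 0.06482173947545614
pod ((612.4146728515625, 137.70590209960938), (56.97299575805664, 60.94449234008789), 73.75932312011719)
finger tool-z max [-0.07677863 -0.04918136 -0.01962865 -0.00424284] n 43144
220 [(268, [-0.063, -0.068, 0.193]), (275, [-0.064, -0.06, 0.194]), (282, [-0.063, -0.052, 0.194])]
230 [(268, [-0.076, -0.069, 0.193]), (275, [-0.076, -0.061, 0.194]), (282, [-0.076, -0.053, 0.194])]
240 [(268, [0.01, -0.028, -0.012]), (275, [0.01, -0.025, -0.011]), (282, [0.01, -0.021, -0.01])]
250 [(268, [0.01, -0.026, -0.021]), (275, [0.01, -0.023, -0.021]), (282, [0.005, -0.022, -0.011])]
260 [(268, [0.01, -0.025, -0.029]), (275, [0.011, -0.022, -0.031]), (282, [0.0, -0.022, -0.013])]
270 [(268, [0.011, -0.023, -0.039]), (275, [0.007, -0.021, -0.032]), (282, [-0.005, -0.022, -0.014])]
280 [(268, [0.009, -0.022, -0.042]), (275, [0.002, -0.022, -0.033]), (282, [-0.009, -0.022, -0.015])]
290 [(268, [0.005, -0.023, -0.043]), (275, [-0.001, -0.021, -0.035]), (282, [-0.161, -0.057, 0.197])]
```

```bash
python3 - <<'E'
from h import *
p,R=now(); rows([(.4688,-.319,.27),(.4688,-.319,.13)],p,R,74)
E
```

```text
[-10.08, -39.31, 0.36] [-0.1, -0.2, -0.5]
[-10.13, -39.29, 14.36] [-0.1, -0.2, -0.5]
```

Request:
servo_tool(increments=[[-1.4,-5.6,0.3,0,0,0,0.5],[-2.9,-11.2,0.3,0,0,0,0.5],[-4.3,-16.8,0.3,0,0,0,0.5],[-5.8,-22.5,0.3,0,0,0,0.5],[-7.2,-28,0.3,0,0,0,0.5],[-8.6,-33.6,0.3,0,0,0,0.5],[-10.1,-39.3,2,0,0,0,0.5],[-10.1,-39.3,7,0,0,0,0.5],[-10.1,-39.3,12,0,0,0,0.5],[-10.1,-39.3,14,0,0,0,0.5]])

```text
time: 8.9
position: [0.467, -0.3176, 0.1296]
tcp_rot: [-0.004, 0.144, 0.99, 0.003]
ft_force: [0.4, 0.4, -0.6]
opening: 0.0425
grasp_force: 0.0
```

Request:
servo_tool(increments=[[0,0,0,0,0,0,0.5],[0,0,0,0,0,0,0.5]])

```text
time: 9.15
position: [0.4698, -0.3192, 0.1364]
tcp_rot: [0.001, 0.143, 0.99, -0.0]
ft_force: [-0.5, 0.6, -0.0]
opening: 0.043
grasp_force: 0.0
```

```bash
python3 - <<'E'
from h import *
p,R=now(); print(p,r.state()['opening']); rows([(.4688,-.319,.12),(.4688,-.319,.056)],p,R,74)
img,d,P=cloud('side'); t=R.inv().apply((P-p).reshape(-1,3)).reshape(400,640,3)
F=(abs(t[...,0])<.02)&(abs(t[...,1])<.05)&(t[...,2]>-.06)&(t[...,2]<.03)&(img.max(-1)<70)
print('side fingers',F.sum(),np.percentile(t[F],[2,98],axis=0).round(3).tolist())
w,d,P2=cloud('wrist'); cv2.imwrite('pics/p1.png',np.hstack([cv2.resize(w,(480,300)),cv2.resize(img[220:340,230:358],(320,300))])[:,:,::-1])
i=w.astype(int); m=(i[...,0]>130)&(i[...,1]<80)&(i[...,2]<80)&(P2[...,2]>.09); q=P2[m]; print('red',m.sum(),q.mean(0),q.min(0),q.max(0))
E
```

```text
[ 0.4698228  -0.31919251  0.13636249] 0.04303832852962726
[0.11, -0.01, 1.64] [-0.0, 0.1, -0.5]
[0.11, -0.01, 8.04] [-0.0, 0.1, -0.5]
side fingers 40 [[-0.014, -0.048, -0.06], [-0.003, 0.023, -0.01]]
red 656 [ 0.466779   -0.32068077  0.09867648] [ 0.4585652  -0.33004325  0.0902566 ] [ 0.47641163 -0.31198102  0.10094798]
```

View pics/p1.png

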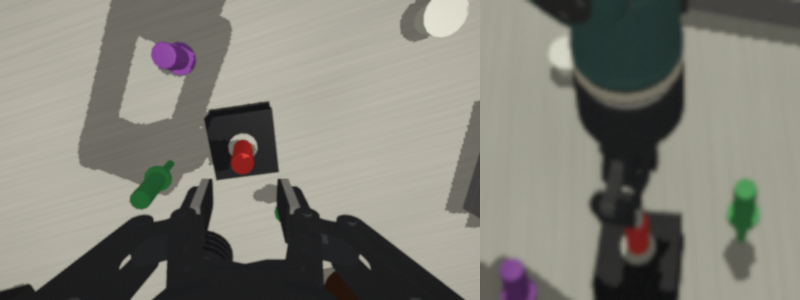

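The wrist view shows the fingers (tips at about (210,185) and (280,185)) on either side of the red pin at (242,165). The side view shows them just above it. I descend and grip.

Request:
servo_tool(increments=[[0.15,-0.1,2,0,0,0,0.5],[0.15,-0.1,5,0,0,0,0.5],[0.15,-0.1,7,0,0,0,0.5],[0.15,-0.1,7,0,0,0,0.5]])

```text
time: 9.75
position: [0.4671, -0.3187, 0.0649]
tcp_rot: [-0.001, 0.143, 0.99, 0.001]
ft_force: [0.1, 0.2, -0.2]
opening: 0.0425
grasp_force: 0.0
```

```bash
python3 - <<'E'
from h import *
p,R=now(); s=r.state(); print(p,s['opening'],s['ft_force'])
img,d,P=cloud('side'); t=R.inv().apply((P-p).reshape(-1,3)).reshape(400,640,3)
F=(abs(t[...,0])<.02)&(abs(t[...,1])<.05)&(P[...,2]>.057)&(t[...,2]>-.06)&(img.max(-1)<70)
print('dark: min world z',np.percentile(P[F][:,2],[1,5,20]).round(3),F.sum())
E
```

```text
[ 0.46709536 -0.31870931  0.06485078] 0.0424768796991024 [ 0.13788842  0.18241014 -0.23922485]
dark: min world z [0.074 0.075 0.09 ] 45
```

Request:
servo_tool(grip_force=70, increments=[[0.1,-0.1,0.4,0,0,0,0.5],[0.1,-0.1,0.8,0,0,0,0.5],[0.1,-0.1,0.8,0,0,0,0.5],[0.1,-0.1,0.8,0,0,0,0],[0.1,-0.1,0.8,0,0,0,0],[0.1,-0.1,0.8,0,0,0,0],[0.1,-0.1,0.8,0,0,0,0],[0.1,-0.1,0.8,0,0,0,0]])

```text
time: 10.8
position: [0.4666, -0.32, 0.0579]
tcp_rot: [0.0, 0.143, 0.99, -0.0]
ft_force: [-0.1, -0.3, 2.1]
opening: 0.0182
grasp_force: 68.3
```

Request:
servo_tool(increments=[[0,0,-1,0,0,0,0],[0,0,-2.5,0,0,0,0],[0,0,-4.5,0,0,0,0],[0,0,-7,0,0,0,0],[0,0,-11,0,0,0,0],[0,0,-15,0,0,0,0],[0,0,-18,0,0,0,0],[0,0,-18,0,0,0,0],[0,0,-18,0,0,0,0]])

```text
time: 11.92
position: [0.4658, -0.3194, 0.2362]
tcp_rot: [-0.001, 0.143, 0.99, 0.001]
ft_force: [0.0, 0.1, -1.3]
opening: 0.0183
grasp_force: 68.4
```

```bash
python3 - <<'E'
from h import *
p,R=now(); s=r.state(); print(p,s['opening'],s['ft_force'],s['grasp_force'])
out=[]
for n in ['side','top','wrist']:
    img,d,P=cloud(n); t=R.inv().apply((P-p).reshape(-1,3)).reshape(400,640,3)
    F=(abs(t[...,0])<.03)&(abs(t[...,1])<.03)&(t[...,2]>-.05)&(t[...,2]<.09)
    vv,uu=np.nonzero(F); print(n,F.sum())
    if F.sum()<5: continue
    print(uu.min(),uu.max(),vv.min(),vv.max())
    for a in np.arange(-.05,.09,.005):
        m=F&(abs(t[...,2]-a)<.0026)
        if m.sum()>2: print(round(a,3),m.sum(),np.percentile(t[m],[5,95],axis=0)[:,:2].round(4).tolist(),img[m].mean(0).astype(int))
    np.savez(f'pin_{n}.npz',img=img,P=P,p=p)
E
```

```text
[ 0.46583017 -0.31939826  0.23619841] 0.018295426856703306 [ 0.0333191   0.06440304 -1.26137415] 68.39166283607483
side 192
281 297 249 288
-0.05 7 [[-0.014, -0.0223], [-0.0089, 0.0183]] [54 44 42]
-0.045 5 [[-0.0127, -0.0217], [-0.0083, 0.0055]] [57 57 54]
-0.04 4 [[-0.0125, -0.0032], [-0.0112, 0.0132]] [73 47 44]
-0.035 8 [[-0.012, -0.0149], [-0.0088, 0.0154]] [81 58 54]
-0.03 13 [[-0.0119, -0.0157], [-0.0099, 0.0142]] [85 64 60]
-0.025 11 [[-0.0119, -0.0152], [-0.0086, 0.0138]] [88 70 65]
-0.02 19 [[-0.0119, -0.0233], [0.0038, 0.0121]] [75 63 59]
-0.015 19 [[-0.0118, -0.0227], [0.0023, 0.0125]] [74 67 62]
-0.01 13 [[-0.0119, -0.0206], [-0.0064, 0.0113]] [89 75 70]
-0.005 7 [[-0.0116, -0.015], [-0.0087, 0.0069]] [92 66 60]
-0.0 17 [[-0.0148, -0.0121], [-0.0083, 0.007]] [99 90 82]
0.005 40 [[-0.0162, -0.014], [0.0003, 0.0106]] [102  99  90]
0.01 3 [[-0.005, -0.0137], [0.0019, -0.0129]] [103 103  93]
0.03 8 [[-0.0068, -0.0047], [-0.0007, -0.0007]] [97 97 87]
0.035 7 [[-0.0066, -0.005], [0.0004, -0.0029]] [99 99 89]
0.04 5 [[-0.0066, -0.0052], [-0.0021, -0.0017]] [96 96 87]
0.045 8 [[
[... 483 characters left out ...]
038, -0.0207], [0.0107, 0.0204]] [79 44 41]
-0.02 599 [[0.0033, -0.0204], [0.0107, 0.0203]] [79 44 42]
-0.015 489 [[0.0031, -0.0207], [0.0107, 0.0207]] [80 44 41]
-0.01 428 [[0.0036, -0.0194], [0.0107, 0.0192]] [86 48 45]
-0.005 233 [[0.0024, -0.0125], [0.0105, 0.0131]] [103  42  39]
-0.0 155 [[0.0028, -0.0081], [0.0079, 0.0081]] [113  33  30]
0.005 566 [[0.0036, -0.0097], [0.0122, 0.0097]] [113 108  99]
0.01 49 [[0.0063, -0.0118], [0.0126, 0.0113]] [109 107  99]
0.035 25 [[0.0011, -0.0033], [0.0029, 0.0027]] [91 90 83]
0.04 42 [[0.0004, -0.0041], [0.0029, 0.0042]] [94 93 85]
0.045 40 [[-0.0001, -0.0042], [0.003, 0.0043]] [98 96 89]
0.05 34 [[-0.0011, -0.0045], [0.003, 0.0038]] [116 114 104]
```

```bash
python3 - <<'E'
from h import *
p,R=now(); rows([(.6101,.1381,.236),(.6101,.1381,.128)],p,R,74)
E
```

```text
[-0.89, 47.96, -0.0] [0.1, -0.2, -0.5]
[-0.93, 47.94, 10.8] [0.1, -0.2, -0.5]
```

Request:
servo_tool(increments=[[0,5,0,0,0,0,0],[-0.2,10,0,0,0,0,0],[-0.3,15,0,0,0,0,0],[-0.4,20,0,0,0,0,0],[-0.5,25,0,0,0,0,0],[-0.6,30,0,0,0,0,0],[-0.7,35,0,0,0,0,0],[-0.8,40,0,0,0,0,0],[-0.9,45,0,0,0,0,0],[-0.9,48,0,0,0,0,0]])

```text
time: 13.32
position: [0.6107, 0.1403, 0.2354]
tcp_rot: [-0.002, 0.142, 0.99, -0.0]
ft_force: [-0.9, -1.1, -1.5]
opening: 0.0184
grasp_force: 68.7
```

Request:
servo_tool(increments=[[0,0,3,0,0,0,0],[0,0,6,0,0,0,0],[0,0,8.5,0,0,0,0],[0,0,10,0,0,0,0],[0,0,10,0,0,0,0],[0,0,10,0,0,0,0]])

```text
time: 14.08
position: [0.6117, 0.1379, 0.1387]
tcp_rot: [0.001, 0.143, 0.99, 0.0]
ft_force: [-0.7, 0.3, -1.6]
opening: 0.0186
grasp_force: 68.8
```

```bash
python3 - <<'E'
from h import *
p,R=now(); s=r.state(); print(p,s['ft_force'],s['grasp_force'])
rows([(.6101,.1381,.128),(.6101,.1381,.109)],p,R,74)
w,d,P=cloud('wrist'); t=R.inv().apply((P-p).reshape(-1,3)).reshape(400,640,3)
m=(abs(t[...,0])<.015)&(abs(t[...,1])<.015)&(t[...,2]>.04)&(t[...,2]<.054); print('nose z max',t[m][:,2].max(), P[m][:,2].min())
cv2.imwrite('pics/b1.png',cv2.resize(w[150:350,220:440],(660,600),interpolation=cv2.INTER_CUBIC)[:,:,::-1])
E
```

```text
[0.61168491 0.13793658 0.13865588] [-0.67640657  0.27828247 -1.56715406] 68.79250645637512
[0.16, -0.03, 1.07] [0.0, 0.1, -0.5]
[0.16, -0.03, 2.97] [0.0, 0.1, -0.5]
nose z max 0.051153852986660676 0.08749735284386326
```

View pics/b1.png

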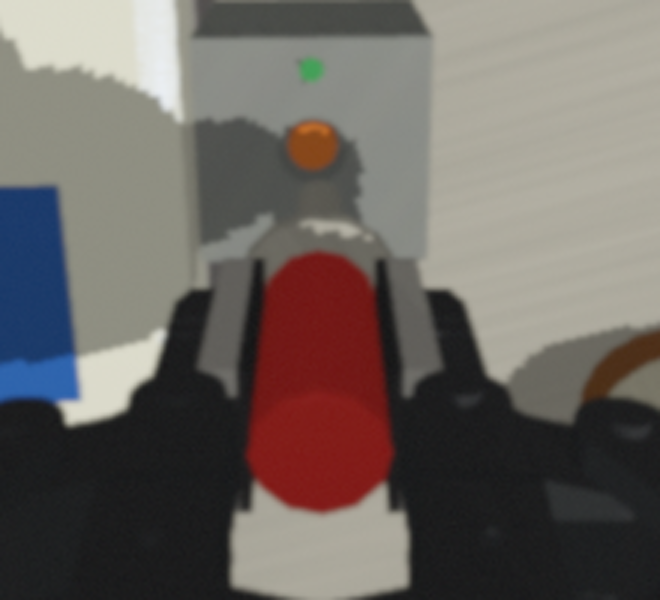

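The nose at about (318,195) is in line with the button at (313,147), roughly 1 mm off to the right. The depth matches the plan, so I descend.

Request:
servo_tool(increments=[[0.15,-0.1,1,0,0,0,0],[0.15,-0.1,2,0,0,0,0],[0.15,-0.1,2.6,0,0,0,0],[0.15,-0.1,2.8,0,0,0,0],[0.15,-0.1,2.8,0,0,0,0]])

```text
time: 14.75
position: [0.6093, 0.1374, 0.1093]
tcp_rot: [-0.0, 0.143, 0.99, -0.0]
ft_force: [0.3, 0.4, -1.2]
opening: 0.0184
grasp_force: 68.8
```

Request:
servo_tool(increments=[[0,0,0.2,0,0,0,0],[0,0,0.4,0,0,0,0],[0,0,0.5,0,0,0,0],[0,0,0.5,0,0,0,0]])

```text
time: 15.25
position: [0.6098, 0.1374, 0.1052]
tcp_rot: [0.001, 0.143, 0.99, 0.0]
ft_force: [0.6, 0.9, 1.8]
opening: 0.0185
grasp_force: 68.8
```

Request:
servo_tool(increments=[[0,0,0.15,0,0,0,0],[0,0,0.25,0,0,0,0],[0,0,0.35,0,0,0,0],[0,0,0.35,0,0,0,0],[0,0,0.35,0,0,0,0]])

```text
time: 15.88
position: [0.6101, 0.1374, 0.1041]
tcp_rot: [0.002, 0.143, 0.99, 0.0]
ft_force: [-2.7, -0.5, 9.6]
opening: 0.0183
grasp_force: 70.0
```

Request:
servo_tool(increments=[[0,0,0,0,0,0,0],[0,0,0,0,0,0,0],[0,0,0,0,0,0,0],[0,0,0,0,0,0,0],[0,0,-2,0,0,0,0],[0,0,-5,0,0,0,0],[0,0,-8,0,0,0,0],[0,0,-8,0,0,0,0],[0,0,-8,0,0,0,0]])

```text
time: 17.0
position: [0.6086, 0.1373, 0.1794]
tcp_rot: [-0.001, 0.143, 0.99, -0.0]
ft_force: [-1.3, 0.4, -1.4]
opening: 0.0183
grasp_force: 69.2
```

```bash
python3 - <<'E'
from h import *
p,R=now(); s=r.state(); print(p,s['ft_force'],s['grasp_force'])
rows([(.4998,.0606,.18),(.4998,.0606,.138)],p,R,74)
w,d,P=cloud('wrist'); t=R.inv().apply((P-p).reshape(-1,3)).reshape(400,640,3)
m=(abs(t[...,0])<.015)&(abs(t[...,1])<.015)&(t[...,2]>.03)&(t[...,2]<.06); print('nose z max',t[m][:,2].max(),np.percentile(t[m],[3,97],axis=0).round(4).tolist())
E
```

```text
[0.60861333 0.13728483 0.17942035] [-1.31717804  0.36320656 -1.36475673] 69.19030666351318
[8.26, -10.44, -0.03] [-0.1, -0.1, -0.5]
[8.25, -10.43, 4.17] [-0.1, -0.1, -0.5]
nose z max 0.05059261733053626 [[-0.0015, -0.0049, 0.0334], [0.0027, 0.0041, 0.05]]
```

Request:
servo_tool(increments=[[3,-4,0,0,0,0,0],[6,-7.5,0,0,0,0,0],[8.25,-10.4,0,0,0,0,0],[8.25,-10.4,2.5,0,0,0,0],[8.25,-10.4,4,0,0,0,0],[8.25,-10.4,4,0,0,0,0],[8.25,-10.4,4,0,0,0,0]])

```text
time: 17.92
position: [0.5011, 0.0613, 0.141]
tcp_rot: [-0.0, 0.143, 0.99, 0.0]
ft_force: [0.7, 0.9, -1.4]
opening: 0.0184
grasp_force: 69.1
```

```bash
python3 - <<'E'
from h import *
p,R=now(); s=r.state(); print(p,s['ft_force'],s['grasp_force'])
rows([(.4998,.0606,.138)],p,R,74)
w,d,P=cloud('wrist'); np.savez('w2.npz',img=w,P=P,p=p)
t=R.inv().apply((P-p).reshape(-1,3)).reshape(400,640,3)
cv2.imwrite('pics/l1.png',cv2.resize(w[130:280,240:400],(640,600),interpolation=cv2.INTER_CUBIC)[:,:,::-1])
T=camera_params('wrist'); np.save('T.npy',T['extrinsics'])
m=(abs(t[...,0])<.02)&(abs(t[...,1])<.02)&(t[...,2]>.02)&(t[...,2]<.06)
for a in (.03,.035,.04,.045,.05):
    q=m&(abs(t[...,2]-a)<.0025); vv,uu=np.nonzero(q)
    if len(uu)>5: print(a,len(uu),'u',uu.min(),uu.max(),'v',vv.min(),vv.max(),'x',t[q][:,0].max().round(4),'ymid',((t[q][:,1].max()+t[q][:,1].min())/2).round(4))
E
```

```text
[0.50114176 0.06127834 0.14103992] [ 0.74298087  0.91598878 -1.37448074] 69.11996841430664
[0.11, -0.1, 0.3] [0.0, -0.0, -0.4]
0.035 28 u 320 332 v 217 220 x 0.0027 ymid -0.0004
0.04 41 u 319 333 v 215 221 x 0.0028 ymid -0.0004
0.045 40 u 319 333 v 212 220 x 0.0025 ymid -0.0004
0.05 22 u 319 333 v 210 217 x 0.0029 ymid -0.0004
```

View pics/l1.png

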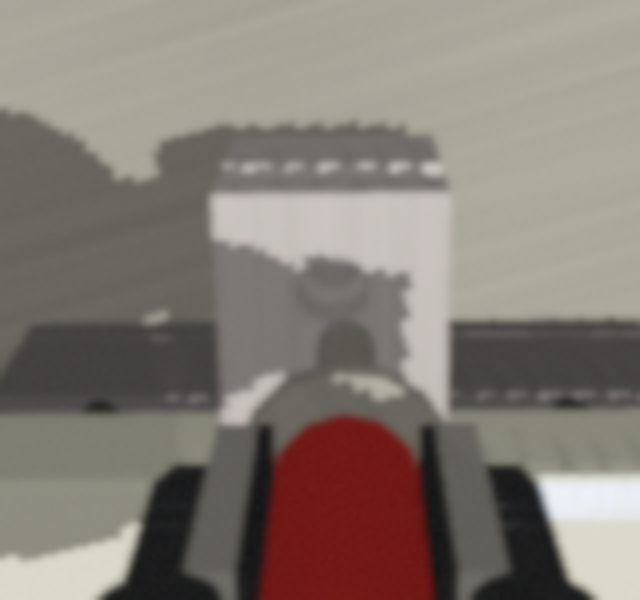

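The hole's mouth is centred at about (334,283) in the crop, which is full (323.5,200.8). The pin's nose, at about (345,330), is in front of it. I convert this to tool axes.

```bash
python3 - <<'E'
from h import *
T=np.linalg.inv(np.load('T.npy')); c=camera_params('wrist'); z=np.load('w2.npz'); p=z['p']; P=z['P']; R=now()[1]
K=np.array([[c['fx'],0,c['cx']],[0,c['fy'],c['cy']],[0,0,1.]]); print(c['cx'],c['cy'],c['fx'])
def at(u,v,h):
    n=cv2.undistortPoints(np.array([[[u,v]]],float),K,np.array([c['k1'],0,0,0.]))[0,0]
    d=T[:3,:3]@np.r_[n,1]; return T[:3,3]+d*(h-T[2,3])/d[2]
# crop (a,b) -> u=240+(a+.5)/4-.5
for nm,a,b in [('hole',334,284),('holeL',298,284),('holeR',368,284),('lugFL',212,190),('lugFR',448,190)]:
    q=at(240+(a+.5)/4-.5,130+(b+.5)/4-.5,.0653); print(nm,q.round(4),'tool mm',(R.inv().apply(q-p)*1000).round(1))
t=R.inv().apply((P-p).reshape(-1,3)).reshape(400,640,3)
L=(abs(t[...,1])<.03)&(t[...,0]<.03)&(t[...,0]>.004)&(P[...,2]>.05)&(P[...,2]<.075); print('lug plane z',np.percentile(P[L][:,2],[10,50,90]),'front x',np.percentile(t[L],[0.5,99.5],axis=0)[:,:2])
E
```

```text
326.16018105951906 193.4095596277258 309.920480202219
hole [0.5006 0.0589 0.0653] tool mm [-0.1 -2.5 75.7]
holeL [0.4987 0.0523 0.0653] tool mm [-0.1 -9.3 75.7]
holeR [0.5024 0.065  0.0653] tool mm [-0.1  3.9 75.7]
lugFL [0.4767 0.0425 0.0653] tool mm [ 18.2 -25.   75.7]
lugFR [0.489  0.0842 0.0653] tool mm [18.2 18.5 75.7]
lug plane z [0.05993995 0.06522314 0.06612687] front x [[ 0.00405672 -0.02479406]
 [ 0.01882454  0.01892463]]
```

Request:
servo_tool(increments=[[0.1,-0.22,0.5,0,0,0,0],[0.1,-0.22,1.2,0,0,0,0],[0.1,-0.22,2,0,0,0,0],[0.1,-0.22,2,0,0,0,0],[0.1,-0.22,2,0,0,0,0]])

```text
time: 18.6
position: [0.4991, 0.0592, 0.121]
tcp_rot: [-0.0, 0.143, 0.99, 0.0]
ft_force: [-0.8, 0.1, -1.6]
opening: 0.0186
grasp_force: 69.1
```

```bash
python3 - <<'E'
from h import *
p,R=now(); s=r.state(); print(p,s['ft_force'],s['ft_torque'])
w,d,P=cloud('wrist'); t=R.inv().apply((P-p).reshape(-1,3)).reshape(400,640,3)
L=(abs(t[...,1])<.03)&(t[...,0]<.03)&(t[...,0]>.004)&(P[...,2]>.055)&(P[...,2]<.075); print('lug',np.percentile(t[L],[0.5,99.5],axis=0)[:,:2])
m=(abs(t[...,0])<.02)&(abs(t[...,1])<.02)&(t[...,2]>.02)&(t[...,2]<.05)&(abs(t[...,1])<.008)
q=m&(t[...,2]>.035); print('pin x',t[q][:,0].max()-.005,'y',(t[q][:,1].max()+t[q][:,1].min())/2)
cv2.imwrite('pics/l2.png',cv2.resize(w[150:270,250:410],(800,600),interpolation=cv2.INTER_CUBIC)[:,:,::-1])
E
```

```text
[0.49914863 0.05920385 0.12096025] [-0.82311184  0.08415296 -1.55496417] [-0.00074356  0.07179182 -0.02199192]
lug [[ 0.00407334 -0.0222208 ]
 [ 0.01752327  0.02148527]]
pin x -0.0022771157726528446 y -0.00040036892563773477
```

View pics/l2.png

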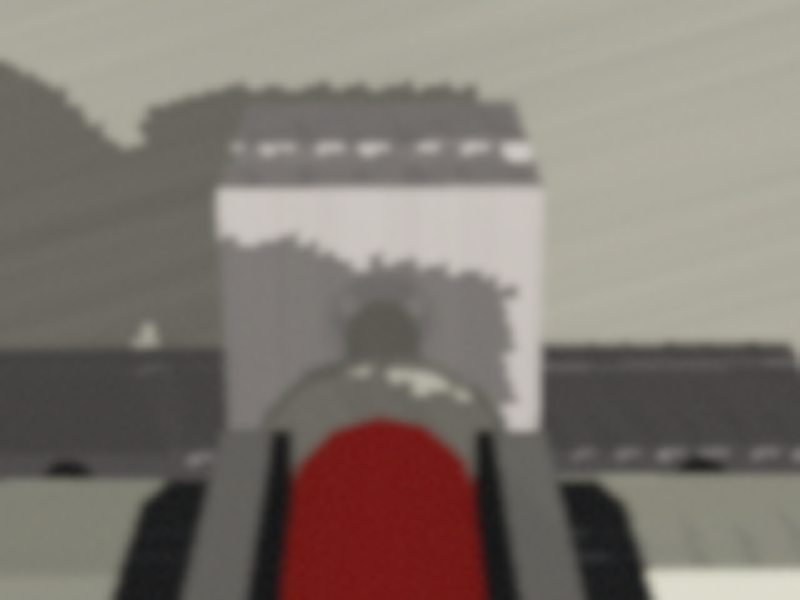

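The nose at about (381,330) sits centred in the hole mouth, and the lug centre and front edge agree to within 0.5 mm. I insert slowly.

Request:
servo_tool(increments=[[0,0,0.4,0,0,0,0],[0,0,0.8,0,0,0,0],[0,0,1.2,0,0,0,0],[0,0,1.6,0,0,0,0],[0,0,2.0,0,0,0,0],[0,0,2.0,0,0,0,0]])

```text
time: 19.4
position: [0.4988, 0.0592, 0.1005]
tcp_rot: [-0.0, 0.143, 0.99, -0.0]
ft_force: [0.2, 0.3, -1.2]
opening: 0.0186
grasp_force: 69.1
```

Request:
servo_tool(increments=[[0,0,0.3,0,0,0,0],[0,0,0.6,0,0,0,0],[0,0,0.9,0,0,0,0],[0,0,1.3,0,0,0,0],[0,0,1.7,0,0,0,0],[0,0,2.1,0,0,0,0],[0,0,2.1,0,0,0,0]])

```text
time: 20.27
position: [0.4988, 0.0592, 0.0795]
tcp_rot: [-0.0, 0.143, 0.99, -0.0]
ft_force: [0.2, -0.3, -1.6]
opening: 0.0184
grasp_force: 69.1
```

Request:
servo_tool(increments=[[0,0,0.3,0,0,0,0],[0,0,0.6,0,0,0,0],[0,0,0.9,0,0,0,0],[0,0,1.1,0,0,0,0],[0,0,1.1,0,0,0,0]])

```text
time: 20.9
position: [0.499, 0.0593, 0.0692]
tcp_rot: [-0.0, 0.143, 0.99, 0.0]
ft_force: [-2.0, 0.8, 2.7]
opening: 0.0189
grasp_force: 69.2
```

```bash
python3 - <<'E'
from h import *
a,z,_=cover(); s=r.state(); print(a,z,s['position'],s['ft_force'])
E
```

```text
0.011169471607644144 0.07658830004149438 [0.49898287 0.05927973 0.0691811 ] [-2.71519644  0.56490363  2.89907237]
```

Contact is about 4.3 N net. I press on in small steps.

Request:
servo_tool(increments=[[0,0,0.1,0,0,0,0],[0,0,0.2,0,0,0,0],[0,0,0.3,0,0,0,0],[0,0,0.35,0,0,0,0],[0,0,0.35,0,0,0,0]])

```text
time: 21.58
position: [0.4989, 0.0593, 0.0668]
tcp_rot: [-0.0, 0.143, 0.99, 0.0]
ft_force: [-5.6, 0.6, 9.3]
opening: 0.0186
grasp_force: 69.5
```

```bash
python3 - <<'E'
from h import *
a,z,_=cover(); s=r.state(); print(a,z,s['position'],s['ft_force'])
E
```

```text
-0.005875827056800071 0.07513946388101476 [0.49884954 0.05931916 0.06673073] [-6.64467547  1.321597    8.87967895]
```

Request:
servo_tool(increments=[[0.03,0,0.05,0,0,0,0],[0.05,0,0.1,0,0,0,0],[0.05,0,0.12,0,0,0,0],[0.05,0,0.12,0,0,0,0],[0.05,0,0.12,0,0,0,0]])

```text
time: 22.25
position: [0.4989, 0.0593, 0.0667]
tcp_rot: [0.001, 0.143, 0.99, 0.0]
ft_force: [-7.9, 0.2, 13.4]
opening: 0.0184
grasp_force: 69.8
```

```bash
python3 - <<'E'
from h import *
a,z,_=cover(); s=r.state(); p,R=now(); print(a,z,s['position'],s['ft_force'],s['grasp_force'])
img,d,P=cloud('side'); Q=P-O; X=Q@xh; Y=Q@yh; Z=P[...,2]
m=(X>-.127)&(X<-.08)&(abs(Y)<.024)&(Z>.05)&(Z<.062); print('lug top z',np.median(Z[m]),m.sum())
w,d,P=cloud('wrist'); t=R.inv().apply((P-p).reshape(-1,3)).reshape(400,640,3); i=w.astype(int)
m=(t[...,0]>.003)&(t[...,0]<.02)&(abs(t[...,1])<.014)&(t[...,2]>-.004)&(t[...,2]<.012)&(i[...,1]>70); print('collar z tool',np.percentile(t[m][:,2],[5,25,50,75]))
E
```

```text
-0.006805750636467983 0.0752250529187402 [0.49888191 0.05933564 0.06668041] [-6.57200343 -0.58060037 13.26559674] 69.8317551612854
lug top z 0.05873993608452632 127
collar z tool [0.00290395 0.00390557 0.00801792 0.00874796]
```

```bash
python3 -c "
from h import *
print(r.close_job())"
```

```text
the job is handed in; nothing more can be done
None
```

I handed the job in with the cover pressed shut (about 15 N, lug top measured at its shut height). The pin is through both holes and still gripped, and the reset button was pressed to its stop with the cover down. I have no judging result to report.

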